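Feel a specimen slide for its tight spot

TASK

The specimen slide on the bench drags somewhere along its travel. Push its carriage, without ramming it, all the way to the stop with the red bumper, then all the way to the stop with the black bumper, feeling for the places where it drags; then push it back and leave it standing at the tightest spot, so that the rail can be cleaned there. There is also a fainter rough spot that is not the one meant; leave the other things on the bench where they lie.

Things in the scene. Friction and masses are not known exactly. Their poses are not given: they have to be found in the camera images.
- slide_unit: Fixed linear slide on the worktop: aluminium base plate 100 x 350 x 12 mm, a steel rail along its length, grey end blocks (70 x 18 mm, tops 56 mm up). Origin: centre of the underside of the base plate. Its y axis runs along the rail towards the red-capped end block (the other is capped black), x across the rail, z up.
- carriage: Blue carriage on the rail, 64 mm across, 90 mm along the rail, top 53 mm above the worktop. Origin: at worktop level, right below the middle of its push plate; axes as slide_unit. It slides only along the slide's y and stays where it is left. Its origin is 100 mm from slide_unit's origin towards red when fully at the red stop, 100 mm the other way at the black stop.
- plate_top (a point): Middle of the top edge of the carriage's upright grey push plate: 60 mm across the rail, 12 mm thick along the rail, from 52 to 118 mm above the worktop, right above the carriage's origin. Push here. The carriage runs with a drag of about 2 N, more at two hidden places (see rail_mid); the end stops resist any force.
- rail_mid (a point): Middle of the travel, 12 mm above the worktop. Two unseen rough places lie 25 to 65 mm from it, one on the red side, one on the black; which is which changes. Total drag there: faint one 4 to 5 N, tight one 8 to 13 N. Carriage positions over some 25 mm of travel feel it (faint: 18 mm), the drag rising over the first 6 mm from either side.
- dust_brush: flat dust brush with wooden handle, lying, 36x175x11 mm; bystander, loose. Origin: centre of its underside.
- calcite_cobble: white rounded cobble, 69x105x68 mm; bystander, loose. Origin: centre of its underside.
- mica_book: olive-brown flat stone, 52x62x28 mm; bystander, loose. Origin: centre of its underside.
- streak_plate: cream ceramic tile, 48x64x8 mm; bystander, loose. Origin: centre of its underside.
- slate_dark: dark angular stone, 57x78x50 mm; bystander, loose. Origin: centre of its underside.

How it is judged (in metres and radians):
On the way, in this order (a step that is already met when the one before it is completed fails the run):
1. the carriage is fully at the red stop (y of carriage in the frame of slide_unit above 0.097 m), for 0.1 s.
2. then the carriage is fully at the black stop (y of carriage in the frame of slide_unit below -0.097 m), for 0.1 s.
At the end, for the whole second after the job is handed in: The carriage stands still on the tight spot, the harder of the two (anywhere within about 9 mm of its middle, so that the rail presses on the carriage's shoe with more than 12 N; the faint spot presses with only about 5 N) (contact force between carriage and anything else above 12 N and linear speed of carriage below 0.005 m/s); the robot touches nothing.
It fails at once if the carriage is rammed: more than 60 N between gripper and carriage (contact force between the fingers and carriage above 60 N).
It fails at once if a bystander is shifted by more than 20 mm (distance of any of dust_brush, calcite_cobble, mica_book, streak_plate, slate_dark from where it was at the start of the episode above 0.02 m).
It also fails if it takes over 58 s, if anything falls off the work surface, if the arm or the gripper's body presses on something with over 40 N, if the wrist force passes 120 N, or if a joint passes its speed limit or range.

ROBOT

A 6-joint arm with a two-finger parallel gripper is mounted at the origin on a cart in front of the work surface, level with it; the furniture and walls round the work are solid. World frame = base frame: x ahead of the robot, y to its left, z up, the work surface at z = 0. Lengths are in mm, angles in rad, forces in N, time in s.
With the tool pointing down it reaches from about 350 to 975 mm from the base axis. Payload 7.1 kg.
Tool frame: the origin (TCP) lies at the very end of the fingers, on their centre line; the grasp point (between the pads) lies 19 mm behind it (ctrl.tcp_to_grasp is the distance from the TCP to the grasp point, in mm); z points along the fingers, x is the direction in which the jaws open and shut, and the axes are right-handed (so a half turn about z gives the same grasp; the last joint's range is limited). The gripper opens to 88 mm and grips with 3 to 60 N. Pads are 20 mm wide; open, the fingers measure 115 mm over their backs; the gripper's body (75 mm by 178 mm) begins 61 mm behind the grasp point.
Start: joints at [1.289, 0.423, 1.63, -0, 1.089, -0.019], TCP at [162.334, 603.533, 222.675] pointing down, gripper open.
Joint ranges: [-3, 3], [-0.9, 2.11], [0.09, 2.58], [-1.31, 4.45], [0.11, 2.69], [-2.54, 2.54]. Speed limits (rad/s): [2.39, 2.39, 3.01, 3.14, 3.14, 3.14].

INTERFACE

Orientations are given as a rotation vector (axis times angle).
In Python, from workcell import get_obs, viewer, ctrl, masks_of gives the robot as it stands. The module is installed in compiled form; this text tells all that it offers.
- The arm moves only by the shell command python3 -m inch 'ROWS'. ROWS is JSON, a list of rows, each an object of numbers: "tx", "ty", "tz": the shift along the tool's x, y, z in cm; "ax", "ay", "az": the turn, a rotation vector about the tool's x, y, z in degrees; "jaw": the opening, from 0 (shut) to 1 (fully open). In form: [{"tx": .., "ty": .., "tz": .., "ax": .., "ay": .., "az": .., "jaw": ..}, ...]. A call has 1 to 12 rows; each row shifts and turns the commanded pose from where the row before left it, along the tool's axes as they then stand; what a row does not reach is not made up. A row lasts 1/8 s, in which the tool goes at most 62.5 mm and 10.7 degrees, less where a joint would pass 70% of its speed; a pose out of reach is approached as far as the arm can. A call is refused whole if a number of a shift passes 6.25 or a number of a turn 10.7, either way. A call with a gripper value outside its range is refused whole. The fingers move at their own pace and stop on an object; the grip force is fixed at half the most. Time passes only in rows, so rows that do not move let the fingers close. It gives the time, the measured TCP pose, the force and the opening at its end, in the units of the state.
- get_obs(): the state, without advancing time (a new reading comes with each control period).
- viewer.get_image(name): name is "scene" or "side" or "wrist"; returns (picture, depth): 400x640x3 uint8, red, green, blue; 400x640 float32, mm along the optical axis (not along the pixel's ray), 0 where there is no reading.
- viewer.get_calibration(name): a dict with "fx", "fy", "cx", "cy" (pixels), "rvec" (rotation vector, rad) and "tvec" (3), from world to camera coordinates, as OpenCV has them. Camera axes: x right, y down, z forward; pixel columns grow to the right and rows downward; lengths in mm; the calibration is good to about 2 mm. A picture is of the moment at which its call begins: read the wrist's pose just before it. get_calibration takes no time and is no camera call; for the wrist camera it gives the pose at the moment of the call.
- ctrl.close_job(): hands the job in, once; it reports no verdict.
Trained networks look in the newest picture that a camera, given by its name, has taken for a name from the list of things; names that differ only in an ending like _2 or _b are one class to them, and where a whole thing is asked for, a point or a joint stands for the part that bears it (a point fixed in the world has none). Each returns a list of dicts, best first, with "score" (0 to 1); they miss things now and then, are a little off and sometimes report something else, mostly with a low value. They report only what shows in the picture. A call takes as long as a camera call.
- masks_of(camera, thing): "pixels" (400x640 bool, what is visible of it) and "location" ([column, row] in pixels, amid what is visible of it).
The state is a dict: "t": time; "qpos": joint angles; "qvel": joint speeds; "joint_torque": joint torques, N m; "ee_pos": TCP position; "orientation": TCP orientation; "ft_force": force on the tool from outside, world axes, zero at the start; "moment": the same for the moment, N m; "width": finger opening in mm.
Only numpy, scipy, OpenCV 4.12 (cv2) and the standard library are available. Lean on these libraries where they do the work, as an engineer would, in place of code of your own. Each camera call takes 0.05 s, during which the arm holds its last target. There are 200 camera calls.

## Working session

There is one attempt and no reset: what is moved stays moved. The work goes in short steps, Python scripts to look and compute and a shell command to move; the robot and the scene stay as the last step left them, time stands still between calls to the robot, and variables do not carry over. Pictures are saved under pics/ and viewed, about 8 in all and at most 12, crops included, and the job is handed in when it is done.

```bash
mkdir -p pics
cat > h.py <<'E'
import numpy as np, cv2
from workcell import get_obs, viewer, ctrl, masks_of
def pts(cam, depth, mask):
    c=viewer.get_calibration(cam); v,u=np.nonzero(mask&(depth>0)); d=depth[v,u]
    p=np.c_[(u-c['cx'])/c['fx']*d,(v-c['cy'])/c['fy']*d,d]
    R=cv2.Rodrigues(np.array(c['rvec'],float))[0]
    return (p-np.array(c['tvec']).ravel())@R
E
python3 - <<'E'
from h import *
np.set_printoptions(precision=1,suppress=True)
for cam in ['scene','side']:
    im,d=viewer.get_image(cam); cv2.imwrite(f'pics/{cam}1.png',im[:,:,::-1])
    for th in ['slide_unit','carriage','plate_top','dust_brush','calcite_cobble','mica_book','streak_plate','slate_dark']:
        for m in masks_of(cam,th)[:1]:
            p=pts(cam,d,m['pixels'])
            print(cam,th,m['score'],m['location'],len(p),np.median(p,0),np.percentile(p,2,axis=0),np.percentile(p,98,axis=0))
            if th=='slide_unit':
                q=p[(p[:,2]>3)&(p[:,2]<20)]
                print('rect',cv2.minAreaRect(q[:,:2].astype(np.float32)))
                q=p[(p[:,2]>50)&(p[:,2]<60)];print('blocks',cv2.minAreaRect(q[:,:2].astype(np.float32)))
            if th in('carriage','plate_top'):
                q=p[p[:,2]>70]; print('plate',len(q),q.mean(0), cv2.minAreaRect(q[:,:2].astype(np.float32)))
o=get_obs(); print(o)
E
```

```text
scene slide_unit 0.71 [304.4, 205.9] 3754 [462.5  59.5  32.1] [ 425.3 -111.1    3.5] [522.9 227.2 111.4]
rect ((485.63897705078125, 90.96928405761719), (416.18353271484375, 143.2599639892578), 79.15937042236328)
blocks ((479.3353271484375, 61.74803924560547), (348.6929016113281, 68.51656341552734), 86.38902282714844)
scene carriage 0.56 [294.7, 192.1] 933 [469.4  98.9  55.4] [449.4  60.   22.8] [509.5 143.4 117.9]
plate 322 [480.3 100.9  95.5] ((481.42095947265625, 101.3613510131836), (13.956838607788086, 60.778404235839844), 83.32660675048828)
scene plate_top 0.69 [208.8, 184.5] 227 [354.9 354.4   9. ] [330.7 328.9   0. ] [380.7 393.3  12.5]
plate 0 [nan nan nan] ((0.0, 0.0), (0.0, 0.0), 0.0)
scene dust_brush 0.83 [382.3, 191.8] 453 [685.6 -21.    9.5] [668.9 -86.3  -0.8] [714.6  81.5  13.3]
scene calcite_cobble 0.8 [237.6, 159.9] 527 [463.7 373.2  43.9] [440.4 341.8  11.4] [503.3 414.7  68.6]
scene mica_book 0.82 [385.5, 315.7] 561 [ 350.2 -343.    19. ] [ 330.4 -366.3   -0.2] [ 393.2 -307.7   28. ]
scene streak_plate 0.56 [207.7, 183.9] 221 [354.6 356.7   9.1] [330.6 329.3   2.4] 
[... 699 characters left out ...]
 [473.1 419.3  54.9] [444.  368.5  23.6] [506.2 442.   69. ]
side mica_book 0.61 [375.9, 183.5] 104 [ 360.2 -324.4   19.4] [ 338.1 -341.2   10.6] [ 383.7 -311.1   28.8]
side streak_plate 0.78 [359.4, 336.7] 626 [360.5 366.    9.7] [336.  331.5   3.7] [385.5 395.4  11.7]
{'t': 0.9, 'qpos': array([ 1.3,  0.4,  1.6,  0. ,  1.1, -0. ]), 'qvel': array([0., 0., 0., 0., 0., 0.]), 'joint_torque': array([ -0. , -54.5, -27.4,   0.1,   0. ,   0. ]), 'ee_pos': array([162.3, 603.5, 222.7]), 'orientation': array([-2.5, -1.9,  0. ]), 'ft_force': array([ 0.9, -0.1, -0.6]), 'moment': array([ 0.1,  0.1, -0. ]), 'width': 87.69357529442411}<stdin>:14: RuntimeWarning: Mean of empty slice.
  ret = um.true_divide(
```

View pics/scene1.png

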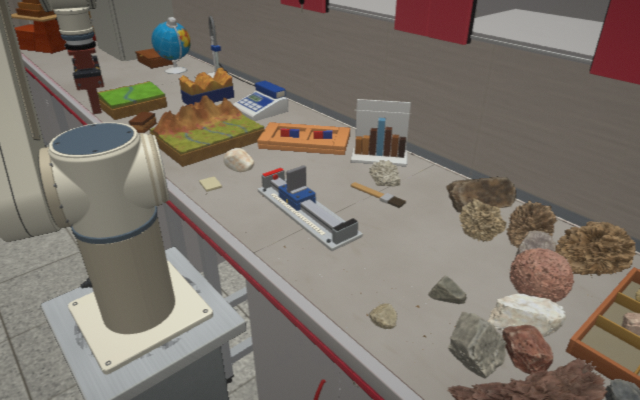

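View pics/side1.png

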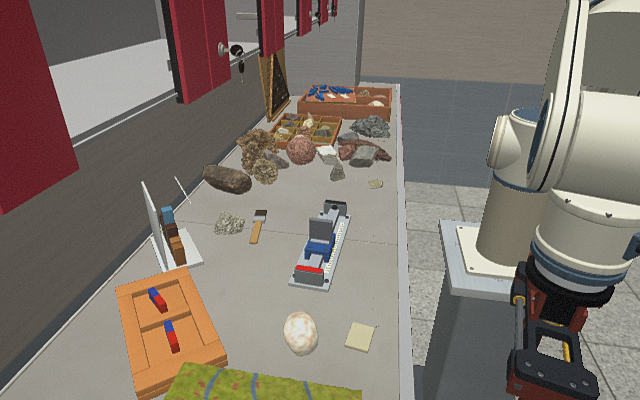

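The slide lies across the view. Its red end is at (272,177) in the scene picture, towards world +y, and its black end is at (345,225). The plate is at about (297,178). The bystanders are clear of the slide. I plan to straddle the plate with the jaws, opening along the rail.

```bash
cat >> h.py <<'E'
Y=np.array([np.cos(np.radians(86.43)),np.sin(np.radians(86.43)),0]); X=np.array([Y[1],-Y[0],0]); C=np.array([483.7,63.5,0])
def goto(target):
    o=get_obs(); R=cv2.Rodrigues(o['orientation'])[0]
    Rt=np.c_[Y,np.cross([0,0,-1.],Y),[0,0,-1.]]
    if R[:,0]@Y<0: Rt[:,:2]*=-1
    print('t',o['t'],'turn deg (tool)',np.degrees(cv2.Rodrigues(R.T@Rt)[0].ravel()).round(2))
    d=np.array(target)-o['ee_pos']
    print('shift cm now-axes',(R.T@d/10).round(2),'final-axes',(Rt.T@d/10).round(2)); print('Rt',Rt.round(3).tolist())
    p=o['ee_pos']-C; print('slide xy',p@X,p@Y,'F along',o['ft_force']@Y,o['width'])
E
python3 - <<'E'
from h import *
p=np.array([486.5,105,0])-C; print('carriage y',p@Y,p@X)
goto(C+Y*(p@Y)+[0,0,190])
E
```

```text
carriage y 41.59381819637501 0.2104467792652226
t 0.9 turn deg (tool) [ -0.     0.   -11.49]
shift cm now-axes [-39.72  44.23   3.27] final-axes [-47.74  35.44   3.27]
Rt [[0.062, 0.998, 0.0], [0.998, -0.062, 0.0], [0.0, 0.0, -1.0]]
slide xy -354.36719182098386 518.969228275268 F along -0.02365616236324168 87.69357529442411
```

```bash
python3 -m inch '[{"az":-5.75,"jaw":0.5},{"az":-5.74,"jaw":0.5},{"tx":-3,"ty":2.2,"jaw":0.5},{"tx":-4.5,"ty":3.3,"jaw":0.5},{"tx":-4.5,"ty":3.3,"jaw":0.5},{"tx":-4.5,"ty":3.3,"jaw":0.5},{"tx":-4.5,"ty":3.3,"jaw":0.5},{"tx":-4.5,"ty":3.3,"jaw":0.5},{"tx":-4.5,"ty":3.3,"jaw":0.5},{"tx":-4.5,"ty":3.3,"jaw":0.5},{"tx":-4.5,"ty":3.3,"jaw":0.5},{"tx":-4,"ty":3.1,"jaw":0.5}]'
python3 -m inch '[{"tx":-1,"jaw":0.5},{"jaw":0.5}]'
python3 - <<'E'
from h import *
goto(C+Y*41.6+[0,0,190])
im,d=viewer.get_image('wrist'); cv2.imwrite('pics/w1.png',im[:,:,::-1])
for cam in ['scene','side']:
    _,d=viewer.get_image(cam)
    ms=masks_of(cam,'carriage')
    if ms:
        p=pts(cam,d,ms[0]['pixels']); p=p[(p[:,2]>75)&(p[:,2]<114)]-C; 
        print(cam,ms[0]['score'],len(p),'y pct',np.percentile(p@Y,[2,50,98]),'x pct',np.percentile(p@X,[2,98]))
E
```

```text
t 0.9 turn deg (tool) [ -0.     0.   -11.49]
shift cm now-axes [-39.72  44.23   3.27] final-axes [-47.74  35.44   3.27]
Rt [[0.062, 0.998, 0.0], [0.998, -0.062, 0.0], [0.0, 0.0, -1.0]]
slide xy -354.36719182098386 518.969228275268 F along -0.02365616236324168 87.69357529442411
scene 0.63 264 y pct [33.27676427 37.03020264 43.44570452] x pct [-33.66462347  24.51544568]
side 0.61 300 y pct [43.53120764 47.25615393 50.49170093] x pct [-28.59192996  29.29079911]$[0]: bad value
$[0]: bad value
```

View pics/w1.png

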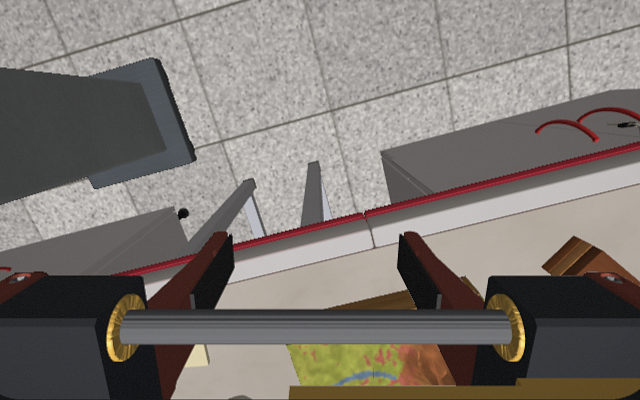

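The rows were refused because every key has to be present, so nothing moved and the wrist view still shows the start position. The two cameras bracket the plate at y≈42.

```bash
python3 -m inch '[{"tx":0,"ty":0,"tz":0,"ax":0,"ay":0,"az":-5.75,"jaw":0.5},{"tx":0,"ty":0,"tz":0,"ax":0,"ay":0,"az":-5.74,"jaw":0.5},{"tx":-3,"ty":2.2,"tz":0,"ax":0,"ay":0,"az":0,"jaw":0.5},{"tx":-4.5,"ty":3.3,"tz":0,"ax":0,"ay":0,"az":0,"jaw":0.5},{"tx":-4.5,"ty":3.3,"tz":0,"ax":0,"ay":0,"az":0,"jaw":0.5},{"tx":-4.5,"ty":3.3,"tz":0,"ax":0,"ay":0,"az":0,"jaw":0.5},{"tx":-4.5,"ty":3.3,"tz":0,"ax":0,"ay":0,"az":0,"jaw":0.5},{"tx":-4.5,"ty":3.3,"tz":0,"ax":0,"ay":0,"az":0,"jaw":0.5},{"tx":-4.5,"ty":3.3,"tz":0,"ax":0,"ay":0,"az":0,"jaw":0.5},{"tx":-4.5,"ty":3.3,"tz":0,"ax":0,"ay":0,"az":0,"jaw":0.5},{"tx":-4.5,"ty":3.3,"tz":0,"ax":0,"ay":0,"az":0,"jaw":0.5},{"tx":-4,"ty":3.1,"tz":0,"ax":0,"ay":0,"az":0,"jaw":0.5}]'
python3 -m inch '[{"tx":0,"ty":0,"tz":0,"ax":0,"ay":0,"az":0,"jaw":0.5}]'
python3 - <<'E'
from h import *
goto(C+Y*41.8+[0,0,85])
im,d=viewer.get_image('wrist'); cv2.imwrite('pics/w2.png',im[:,:,::-1])
E
```

```text
t: 2.65
ee_pos: [452.9, 152.9, 223.0]
orientation: [2.29, 2.15, 0.001]
ft_force: [-0.0, 0.2, -0.6]
width: 43.6
t: 2.78
ee_pos: [453.6, 152.3, 222.9]
orientation: [2.294, 2.145, 0.001]
ft_force: [-0.7, 0.8, 0.4]
width: 44.0
t 2.775 turn deg (tool) [ 0.06 -0.   -0.26]
shift cm now-axes [-4.48  3.56 13.79] final-axes [-4.49  3.55 13.79]
Rt [[0.062, 0.998, 0.0], [0.998, -0.062, 0.0], [0.0, 0.0, -1.0]]
slide xy -35.52149980009192 86.74716502491559 F along 0.752464814764892 44.02288927379799
```

View pics/w2.png

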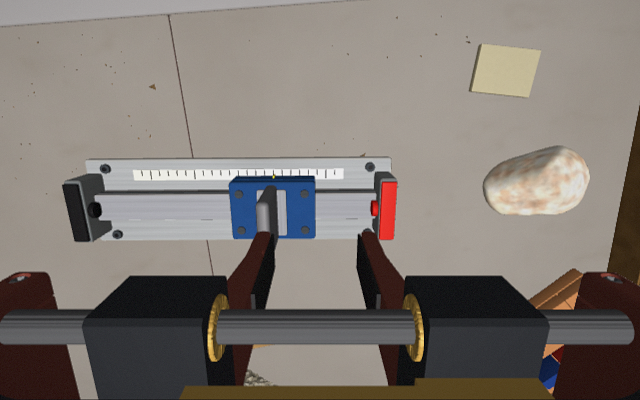

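The carriage plate is at about (270,210), with the red block on the right and the black block on the left. The line-up agrees with the numbers, so I'll centre over the plate and descend.

```bash
python3 -m inch '[{"tx":-2.3,"ty":1.8,"tz":0,"ax":0,"ay":0,"az":-0.2,"jaw":0.5},{"tx":-2.2,"ty":1.75,"tz":2,"ax":0,"ay":0,"az":0,"jaw":0.5},{"tx":0,"ty":0,"tz":3,"ax":0,"ay":0,"az":0,"jaw":0.5},{"tx":0,"ty":0,"tz":2,"ax":0,"ay":0,"az":0,"jaw":0.5},{"tx":0,"ty":0,"tz":2,"ax":0,"ay":0,"az":0,"jaw":0.5},{"tx":0,"ty":0,"tz":2,"ax":0,"ay":0,"az":0,"jaw":0.5},{"tx":0,"ty":0,"tz":1.5,"ax":0,"ay":0,"az":0,"jaw":0.5},{"tx":0,"ty":0,"tz":1.2,"ax":0,"ay":0,"az":0,"jaw":0.5},{"tx":0,"ty":0,"tz":0,"ax":0,"ay":0,"az":0,"jaw":0.5}]'
python3 - <<'E'
from h import *
goto(C+Y*41.8+[0,0,85])
im,d=viewer.get_image('side'); cv2.imwrite('pics/s2.png',cv2.resize(im[150:330,230:430,::-1],None,fx=3,fy=3))
E
```

```text
t: 3.95
ee_pos: [484.1, 107.8, 85.0]
orientation: [-2.285, -2.155, 0.002]
ft_force: [0.1, -0.4, -0.1]
width: 43.6
t 3.95 turn deg (tool) [-0.08  0.02  0.23]
shift cm now-axes [-0.25  0.23  0.  ] final-axes [-0.25  0.24  0.  ]
Rt [[0.062, 0.998, 0.0], [0.998, -0.062, 0.0], [0.0, 0.0, -1.0]]
slide xy -2.3529594763938793 44.26899216226195 F along -0.38146692792684256 43.61757319884014
```

View pics/s2.png

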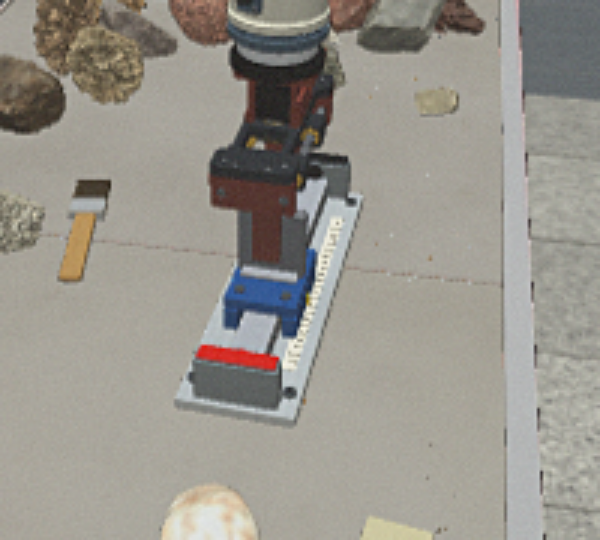

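The fingers straddle the plate, one on each side. Next is the push to red, sampling the force every 6 mm.

```bash
cat > f.py <<'E'
import sys,re,numpy as np
sys.path.insert(0,'.')
Y=np.array([np.cos(np.radians(86.43)),np.sin(np.radians(86.43)),0]);C=np.array([483.7,63.5,0])
n=lambda k,s:[np.array(re.findall(r'-?[\d.]+(?:e-?\d+)?',m),float) for m in re.findall(k+r': (.*)',s)]
s=sys.stdin.read()
for t,p,F,w in zip(n(r'\bt',s),n('ee_pos',s),n('ft_force',s),n('width',s)): print(f't {t[0]:.2f} y {(p-C)@Y:.1f} Fy {F@Y:.1f} |F| {np.linalg.norm(F):.1f} w {w[0]}')
if 't:' not in s: print(s)
E
{
python3 -m inch '[{"tx":0.4,"ty":0.2,"tz":0,"ax":0,"ay":0,"az":0.2,"jaw":0.5},{"tx":0.4,"ty":0,"tz":0,"ax":0,"ay":0,"az":0,"jaw":0.5}]'
python3 -m inch '[{"tx":0.3,"ty":0,"tz":0,"ax":0,"ay":0,"az":0,"jaw":0.5},{"tx":0.3,"ty":0,"tz":0,"ax":0,"ay":0,"az":0,"jaw":0.5}]'
python3 -m inch '[{"tx":0.3,"ty":0,"tz":0,"ax":0,"ay":0,"az":0,"jaw":0.5},{"tx":0.3,"ty":0,"tz":0,"ax":0,"ay":0,"az":0,"jaw":0.5}]'
python3 -m inch '[{"tx":0.3,"ty":0,"tz":0,"ax":0,"ay":0,"az":0,"jaw":0.5},{"tx":0.3,"ty":0,"tz":0,"ax":0,"ay":0,"az":0,"jaw":0.5}]'
python3 -m inch '[{"tx":0.3,"ty":0,"tz":0,"ax":0,"ay":0,"az":0,"jaw":0.5},{"tx":0.3,"ty":0,"tz":0,"ax":0,"ay":0,"az":0,"jaw":0.5}]'
python3 -m inch '[{"tx":0.3,"ty":0,"tz":0,"ax":0,"ay":0,"az":0,"jaw":0.5},{"tx":0.3,"ty":0,"tz":0,"ax":0,"ay":0,"az":0,"jaw":0.5}]'
python3 -m inch '[{"tx":0.3,"ty":0,"tz":0,"ax":0,"ay":0,"az":0,"jaw":0.5},{"tx":0.3,"ty":0,"tz":0,"ax":0,"ay":0,"az":0,"jaw":0.5}]'
python3 -m inch '[{"tx":0.3,"ty":0,"tz":0,"ax":0,"ay":0,"az":0,"jaw":0.5},{"tx":0.3,"ty":0,"tz":0,"ax":0,"ay":0,"az":0,"jaw":0.5}]'
python3 -m inch '[{"tx":0.3,"ty":0,"tz":0,"ax":0,"ay":0,"az":0,"jaw":0.5},{"tx":0.3,"ty":0,"tz":0,"ax":0,"ay":0,"az":0,"jaw":0.5}]'
python3 -m inch '[{"tx":0.3,"ty":0,"tz":0,"ax":0,"ay":0,"az":0,"jaw":0.5},{"tx":0.3,"ty":0,"tz":0,"ax":0,"ay":0,"az":0,"jaw":0.5}]'
} 2>&1 | python3 f.py
```

```text
t 4.25 y 52.5 Fy -0.2 |F| 0.6 w 43.8
t 4.50 y 58.2 Fy -1.6 |F| 1.8 w 44.0
t 4.75 y 64.1 Fy -2.4 |F| 2.7 w 44.1
t 5.00 y 70.2 Fy -2.0 |F| 2.5 w 44.2
t 5.25 y 76.2 Fy -2.4 |F| 3.0 w 44.0
t 5.50 y 82.3 Fy -2.1 |F| 3.2 w 44.1
t 5.75 y 88.4 Fy -2.4 |F| 2.6 w 43.8
t 6.00 y 94.3 Fy -1.2 |F| 1.4 w 44.0
t 6.25 y 100.2 Fy -2.1 |F| 3.4 w 44.1
t 6.50 y 106.2 Fy -2.9 |F| 3.3 w 43.9
```

```bash
{
python3 -m inch '[{"tx":0.3,"ty":0,"tz":0,"ax":0,"ay":0,"az":0,"jaw":0.5},{"tx":0.3,"ty":0,"tz":0,"ax":0,"ay":0,"az":0,"jaw":0.5}]'
python3 -m inch '[{"tx":0.2,"ty":0,"tz":0,"ax":0,"ay":0,"az":0,"jaw":0.5}]'
python3 -m inch '[{"tx":0.2,"ty":0,"tz":0,"ax":0,"ay":0,"az":0,"jaw":0.5}]'
} 2>&1 | python3 f.py
```

```text
t 6.75 y 112.2 Fy -2.5 |F| 3.1 w 43.7
t 6.88 y 114.2 Fy -2.6 |F| 3.4 w 43.7
t 7.00 y 114.5 Fy -20.1 |F| 21.0 w 44.2
```

```bash
{
python3 -m inch '[{"tx":0,"ty":0,"tz":0,"ax":0,"ay":0,"az":0,"jaw":0.5},{"tx":0,"ty":0,"tz":0,"ax":0,"ay":0,"az":0,"jaw":0.5}]'
} 2>&1 | python3 f.py
python3 - <<'E'
from h import *
for cam in ['side','scene']:
    im,d=viewer.get_image(cam); cv2.imwrite(f'pics/{cam}3.png',cv2.resize(im[120:270,230:430,::-1],None,fx=4,fy=4))
E
```

```text
t 7.25 y 114.4 Fy -11.7 |F| 12.3 w 43.7
```

View pics/scene3.png

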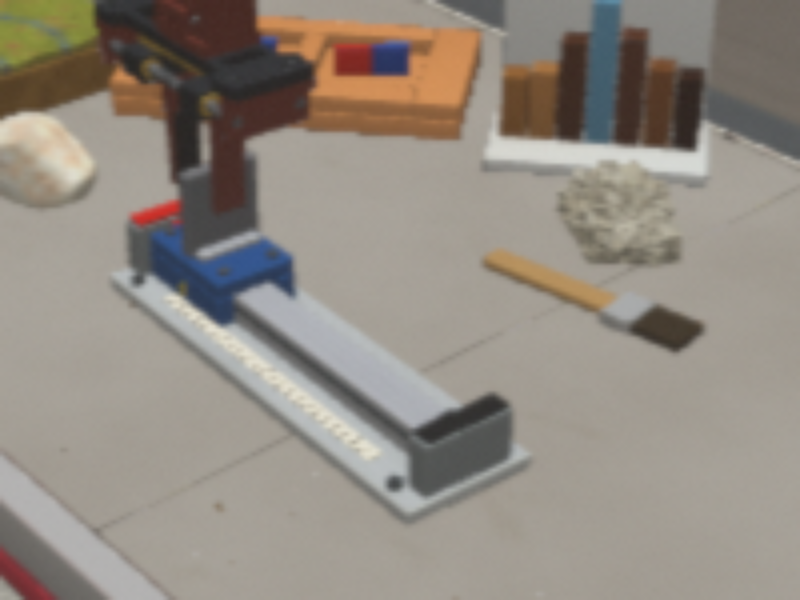

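The carriage is against the red bumper, with the carriage touching the red block at about (160,235) in the crop. Next is the sweep to black.

```bash
{
python3 -m inch '[{"tx":-0.9,"ty":0,"tz":0,"ax":0,"ay":0,"az":0,"jaw":0.5},{"tx":-1.2,"ty":0,"tz":0,"ax":0,"ay":0,"az":0,"jaw":0.5},{"tx":-0.6,"ty":0,"tz":0,"ax":0,"ay":0,"az":0,"jaw":0.5},{"tx":-0.4,"ty":0,"tz":0,"ax":0,"ay":0,"az":0,"jaw":0.5},{"tx":-0.4,"ty":0,"tz":0,"ax":0,"ay":0,"az":0,"jaw":0.5},{"tx":-0.4,"ty":0,"tz":0,"ax":0,"ay":0,"az":0,"jaw":0.5}]'
python3 -m inch '[{"tx":-0.4,"ty":0,"tz":0,"ax":0,"ay":0,"az":0,"jaw":0.5},{"tx":-0.4,"ty":0,"tz":0,"ax":0,"ay":0,"az":0,"jaw":0.5},{"tx":-0.4,"ty":0,"tz":0,"ax":0,"ay":0,"az":0,"jaw":0.5},{"tx":-0.4,"ty":0,"tz":0,"ax":0,"ay":0,"az":0,"jaw":0.5},{"tx":-0.4,"ty":0,"tz":0,"ax":0,"ay":0,"az":0,"jaw":0.5},{"tx":-0.4,"ty":0,"tz":0,"ax":0,"ay":0,"az":0,"jaw":0.5}]'
python3 -m inch '[{"tx":-0.4,"ty":0,"tz":0,"ax":0,"ay":0,"az":0,"jaw":0.5},{"tx":-0.4,"ty":0,"tz":0,"ax":0,"ay":0,"az":0,"jaw":0.5}]'
python3 -m inch '[{"tx":-0.2,"ty":0,"tz":0,"ax":0,"ay":0,"az":0,"jaw":0.5},{"tx":-0.2,"ty":0,"tz":0,"ax":0,"ay":0,"az":0,"jaw":0.5}]'
python3 -m inch '[{"tx":-0.2,"ty":0,"tz":0,"ax":0,"ay":0,"az":0,"jaw":0.5},{"tx":-0.2,"ty":0,"tz":0,"ax":0,"ay":0,"az":0,"jaw":0.5}]'
python3 -m inch '[{"tx":-0.2,"ty":0,"tz":0,"ax":0,"ay":0,"az":0,"jaw":0.5},{"tx":-0.2,"ty":0,"tz":0,"ax":0,"ay":0,"az":0,"jaw":0.5}]'
python3 -m inch '[{"tx":-0.2,"ty":0,"tz":0,"ax":0,"ay":0,"az":0,"jaw":0.5},{"tx":-0.2,"ty":0,"tz":0,"ax":0,"ay":0,"az":0,"jaw":0.5}]'
python3 -m inch '[{"tx":-0.2,"ty":0,"tz":0,"ax":0,"ay":0,"az":0,"jaw":0.5},{"tx":-0.2,"ty":0,"tz":0,"ax":0,"ay":0,"az":0,"jaw":0.5}]'
python3 -m inch '[{"tx":-0.2,"ty":0,"tz":0,"ax":0,"ay":0,"az":0,"jaw":0.5},{"tx":-0.2,"ty":0,"tz":0,"ax":0,"ay":0,"az":0,"jaw":0.5}]'
python3 -m inch '[{"tx":-0.2,"ty":0,"tz":0,"ax":0,"ay":0,"az":0,"jaw":0.5},{"tx":-0.2,"ty":0,"tz":0,"ax":0,"ay":0,"az":0,"jaw":0.5}]'
python3 -m inch '[{"tx":-0.2,"ty":0,"tz":0,"ax":0,"ay":0,"az":0,"jaw":0.5},{"tx":-0.2,"ty":0,"tz":0,"ax":0,"ay":0,"az":0,"jaw":0.5}]'
python3 -m inch '[{"tx":-0.2,"ty":0,"tz":0,"ax":0,"ay":0,"az":0,"jaw":0.5},{"tx":-0.2,"ty":0,"tz":0,"ax":0,"ay":0,"az":0,"jaw":0.5}]'
python3 -m inch '[{"tx":-0.2,"ty":0,"tz":0,"ax":0,"ay":0,"az":0,"jaw":0.5},{"tx":-0.2,"ty":0,"tz":0,"ax":0,"ay":0,"az":0,"jaw":0.5}]'
} 2>&1 | python3 f.py
```

```text
t 8.10 y 77.2 Fy 2.4 |F| 2.5 w 43.8
t 8.85 y 52.8 Fy 2.4 |F| 2.9 w 43.9
t 9.10 y 44.9 Fy 2.2 |F| 3.0 w 44.1
t 9.35 y 40.9 Fy 2.2 |F| 3.2 w 43.6
t 9.60 y 36.9 Fy 1.7 |F| 2.4 w 43.8
t 9.85 y 33.0 Fy 2.0 |F| 3.2 w 43.7
t 10.10 y 29.0 Fy 2.3 |F| 2.6 w 44.1
t 10.35 y 25.0 Fy 1.4 |F| 2.0 w 43.9
t 10.60 y 21.0 Fy 2.0 |F| 3.0 w 43.9
t 10.85 y 16.9 Fy 1.5 |F| 1.8 w 44.0
t 11.10 y 12.9 Fy 1.9 |F| 2.4 w 44.1
t 11.35 y 8.9 Fy 2.3 |F| 3.0 w 44.2
t 11.60 y 4.9 Fy 1.9 |F| 3.0 w 43.9
```

No rise so far on the red side, so I'll check where the carriage really is before going on.

Run:
```python
from h import *
for cam in ['scene','side']:
    im,d=viewer.get_image(cam); cv2.imwrite(f'pics/{cam}4.png',cv2.resize(im[120:270,230:430,::-1],None,fx=4,fy=4))
    for m in masks_of(cam,'carriage')[:1]:
        p=pts(cam,d,m['pixels'])-C
        for lo,hi in((60,114),(46,57)):
            q=p[(p[:,2]>lo)&(p[:,2]<hi)]; print(cam,m['score'],(lo,hi),len(q),np.percentile(q@Y,[2,50,98]))
```

```text
scene 0.81 (60, 114) 304 [ 6.64535693 16.72345315 23.28091488]
scene 0.81 (46, 57) 302 [-24.44737176  -2.6633465   62.75726068]
side 0.6 (60, 114) 325 [22.43015887 26.84176049 34.8318163 ]
side 0.6 (46, 57) 277 [-10.1616563   52.87392863  68.15438779]
```

View pics/scene4.png

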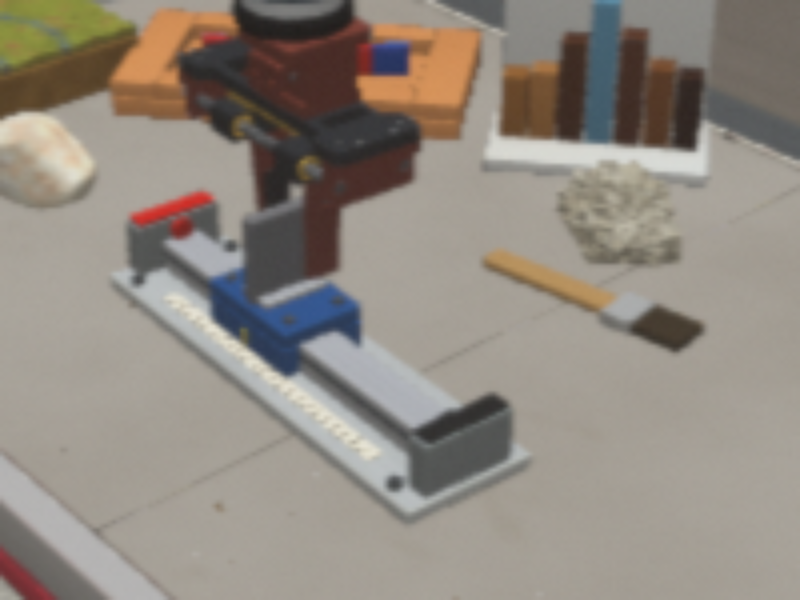

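The camera puts the carriage at about y=22, as the TCP says. I'll continue towards black.

```bash
{
python3 -m inch '[{"tx":-0.2,"ty":0,"tz":0,"ax":0,"ay":0,"az":0,"jaw":0.5},{"tx":-0.2,"ty":0,"tz":0,"ax":0,"ay":0,"az":0,"jaw":0.5}]'
python3 -m inch '[{"tx":-0.2,"ty":0,"tz":0,"ax":0,"ay":0,"az":0,"jaw":0.5},{"tx":-0.2,"ty":0,"tz":0,"ax":0,"ay":0,"az":0,"jaw":0.5}]'
python3 -m inch '[{"tx":-0.2,"ty":0,"tz":0,"ax":0,"ay":0,"az":0,"jaw":0.5},{"tx":-0.2,"ty":0,"tz":0,"ax":0,"ay":0,"az":0,"jaw":0.5}]'
python3 -m inch '[{"tx":-0.2,"ty":0,"tz":0,"ax":0,"ay":0,"az":0,"jaw":0.5},{"tx":-0.2,"ty":0,"tz":0,"ax":0,"ay":0,"az":0,"jaw":0.5}]'
python3 -m inch '[{"tx":-0.2,"ty":0,"tz":0,"ax":0,"ay":0,"az":0,"jaw":0.5},{"tx":-0.2,"ty":0,"tz":0,"ax":0,"ay":0,"az":0,"jaw":0.5}]'
python3 -m inch '[{"tx":-0.2,"ty":0,"tz":0,"ax":0,"ay":0,"az":0,"jaw":0.5},{"tx":-0.2,"ty":0,"tz":0,"ax":0,"ay":0,"az":0,"jaw":0.5}]'
python3 -m inch '[{"tx":-0.2,"ty":0,"tz":0,"ax":0,"ay":0,"az":0,"jaw":0.5},{"tx":-0.2,"ty":0,"tz":0,"ax":0,"ay":0,"az":0,"jaw":0.5}]'
python3 -m inch '[{"tx":-0.2,"ty":0,"tz":0,"ax":0,"ay":0,"az":0,"jaw":0.5},{"tx":-0.2,"ty":0,"tz":0,"ax":0,"ay":0,"az":0,"jaw":0.5}]'
python3 -m inch '[{"tx":-0.2,"ty":0,"tz":0,"ax":0,"ay":0,"az":0,"jaw":0.5},{"tx":-0.2,"ty":0,"tz":0,"ax":0,"ay":0,"az":0,"jaw":0.5}]'
python3 -m inch '[{"tx":-0.2,"ty":0,"tz":0,"ax":0,"ay":0,"az":0,"jaw":0.5},{"tx":-0.2,"ty":0,"tz":0,"ax":0,"ay":0,"az":0,"jaw":0.5}]'
python3 -m inch '[{"tx":-0.2,"ty":0,"tz":0,"ax":0,"ay":0,"az":0,"jaw":0.5},{"tx":-0.2,"ty":0,"tz":0,"ax":0,"ay":0,"az":0,"jaw":0.5}]'
python3 -m inch '[{"tx":-0.2,"ty":0,"tz":0,"ax":0,"ay":0,"az":0,"jaw":0.5},{"tx":-0.2,"ty":0,"tz":0,"ax":0,"ay":0,"az":0,"jaw":0.5}]'
python3 -m inch '[{"tx":-0.2,"ty":0,"tz":0,"ax":0,"ay":0,"az":0,"jaw":0.5},{"tx":-0.2,"ty":0,"tz":0,"ax":0,"ay":0,"az":0,"jaw":0.5}]'
python3 -m inch '[{"tx":-0.2,"ty":0,"tz":0,"ax":0,"ay":0,"az":0,"jaw":0.5},{"tx":-0.2,"ty":0,"tz":0,"ax":0,"ay":0,"az":0,"jaw":0.5}]'
python3 -m inch '[{"tx":-0.2,"ty":0,"tz":0,"ax":0,"ay":0,"az":0,"jaw":0.5},{"tx":-0.2,"ty":0,"tz":0,"ax":0,"ay":0,"az":0,"jaw":0.5}]'
python3 -m inch '[{"tx":-0.2,"ty":0,"tz":0,"ax":0,"ay":0,"az":0,"jaw":0.5},{"tx":-0.2,"ty":0,"tz":0,"ax":0,"ay":0,"az":0,"jaw":0.5}]'
python3 -m inch '[{"tx":-0.2,"ty":0,"tz":0,"ax":0,"ay":0,"az":0,"jaw":0.5},{"tx":-0.2,"ty":0,"tz":0,"ax":0,"ay":0,"az":0,"jaw":0.5}]'
python3 -m inch '[{"tx":-0.2,"ty":0,"tz":0,"ax":0,"ay":0,"az":0,"jaw":0.5},{"tx":-0.2,"ty":0,"tz":0,"ax":0,"ay":0,"az":0,"jaw":0.5}]'
python3 -m inch '[{"tx":-0.2,"ty":0,"tz":0,"ax":0,"ay":0,"az":0,"jaw":0.5},{"tx":-0.2,"ty":0,"tz":0,"ax":0,"ay":0,"az":0,"jaw":0.5}]'
python3 -m inch '[{"tx":-0.2,"ty":0,"tz":0,"ax":0,"ay":0,"az":0,"jaw":0.5},{"tx":-0.2,"ty":0,"tz":0,"ax":0,"ay":0,"az":0,"jaw":0.5}]'
} 2>&1 | python3 f.py
```

```text
t 12.05 y 1.0 Fy 1.8 |F| 2.2 w 44.2
t 12.30 y -3.1 Fy 1.2 |F| 2.0 w 44.0
t 12.55 y -7.1 Fy 1.9 |F| 2.7 w 43.8
t 12.80 y -11.1 Fy 1.4 |F| 1.7 w 43.9
t 13.05 y -15.1 Fy 2.5 |F| 3.1 w 43.6
t 13.30 y -19.1 Fy 1.1 |F| 1.7 w 43.6
t 13.55 y -23.0 Fy 2.6 |F| 3.0 w 44.0
t 13.80 y -27.0 Fy 1.7 |F| 2.4 w 43.8
t 14.05 y -31.0 Fy 1.8 |F| 3.1 w 44.1
t 14.30 y -35.1 Fy 1.8 |F| 3.0 w 44.1
t 14.55 y -39.1 Fy 1.5 |F| 2.4 w 43.9
t 14.80 y -43.1 Fy 2.2 |F| 2.5 w 43.9
t 15.05 y -47.1 Fy 1.6 |F| 2.0 w 43.8
t 15.30 y -51.1 Fy 3.0 |F| 3.3 w 44.1
t 15.55 y -55.1 Fy 1.9 |F| 2.1 w 43.7
t 15.80 y -59.1 Fy 2.7 |F| 3.0 w 43.6
t 16.05 y -63.1 Fy 1.5 |F| 2.2 w 44.2
t 16.30 y -67.1 Fy 1.8 |F| 2.1 w 43.9
t 16.55 y -70.7 Fy 7.5 |F| 7.9 w 43.9
t 16.80 y -74.7 Fy 5.5 |F| 6.0 w 44.0
```

```bash
{
python3 -m inch '[{"tx":-0.2,"ty":0,"tz":0,"ax":0,"ay":0,"az":0,"jaw":0.5}]'
python3 -m inch '[{"tx":-0.2,"ty":0,"tz":0,"ax":0,"ay":0,"az":0,"jaw":0.5}]'
python3 -m inch '[{"tx":-0.2,"ty":0,"tz":0,"ax":0,"ay":0,"az":0,"jaw":0.5}]'
python3 -m inch '[{"tx":-0.2,"ty":0,"tz":0,"ax":0,"ay":0,"az":0,"jaw":0.5}]'
python3 -m inch '[{"tx":-0.2,"ty":0,"tz":0,"ax":0,"ay":0,"az":0,"jaw":0.5}]'
python3 -m inch '[{"tx":-0.2,"ty":0,"tz":0,"ax":0,"ay":0,"az":0,"jaw":0.5}]'
python3 -m inch '[{"tx":-0.2,"ty":0,"tz":0,"ax":0,"ay":0,"az":0,"jaw":0.5}]'
python3 -m inch '[{"tx":-0.2,"ty":0,"tz":0,"ax":0,"ay":0,"az":0,"jaw":0.5}]'
python3 -m inch '[{"tx":-0.2,"ty":0,"tz":0,"ax":0,"ay":0,"az":0,"jaw":0.5}]'
python3 -m inch '[{"tx":-0.2,"ty":0,"tz":0,"ax":0,"ay":0,"az":0,"jaw":0.5}]'
python3 -m inch '[{"tx":-0.2,"ty":0,"tz":0,"ax":0,"ay":0,"az":0,"jaw":0.5}]'
python3 -m inch '[{"tx":-0.2,"ty":0,"tz":0,"ax":0,"ay":0,"az":0,"jaw":0.5}]'
python3 -m inch '[{"tx":-0.2,"ty":0,"tz":0,"ax":0,"ay":0,"az":0,"jaw":0.5}]'
python3 -m inch '[{"tx":-0.2,"ty":0,"tz":0,"ax":0,"ay":0,"az":0,"jaw":0.5}]'
python3 -m inch '[{"tx":-0.2,"ty":0,"tz":0,"ax":0,"ay":0,"az":0,"jaw":0.5}]'
} 2>&1 | python3 f.py
```

```text
t 16.92 y -76.8 Fy 4.0 |F| 5.0 w 43.9
t 17.05 y -79.0 Fy 1.4 |F| 1.4 w 44.2
t 17.18 y -81.2 Fy -0.7 |F| 0.8 w 44.2
t 17.30 y -83.4 Fy 0.2 |F| 0.7 w 44.2
t 17.42 y -85.3 Fy 0.2 |F| 0.4 w 44.1
t 17.55 y -87.3 Fy -0.5 |F| 0.5 w 44.3
t 17.68 y -89.2 Fy 0.3 |F| 0.8 w 43.8
t 17.80 y -91.2 Fy -0.3 |F| 0.5 w 43.7
t 17.92 y -93.1 Fy -0.6 |F| 1.0 w 44.0
t 18.05 y -95.1 Fy 1.1 |F| 1.1 w 43.8
t 18.18 y -96.9 Fy 1.6 |F| 1.7 w 44.2
t 18.30 y -98.9 Fy 2.2 |F| 2.3 w 44.1
t 18.42 y -101.0 Fy 2.6 |F| 2.7 w 43.9
t 18.55 y -103.1 Fy 1.9 |F| 2.0 w 43.9
t 18.68 y -105.1 Fy 1.5 |F| 1.8 w 43.9
```

The contact vanished for about 15 mm and then came back, which is odd, so I'll look.

Run:
```python
from h import *
o=get_obs();print(o['t'],o['ee_pos'],(o['ee_pos']-C)@X)
for cam in ['scene','side']:
    im,d=viewer.get_image(cam); cv2.imwrite(f'pics/{cam}5.png',cv2.resize(im[120:270,230:430,::-1],None,fx=4,fy=4))
    for m in masks_of(cam,'carriage')[:1]:
        p=pts(cam,d,m['pixels'])-C
        for lo,hi in((60,114),(46,57)):
            q=p[(p[:,2]>lo)&(p[:,2]<hi)]; print(cam,m['score'],(lo,hi),len(q),np.percentile(q@Y,[2,50,98]))
```

```text
18.675 [477.4015282  -41.36790208  85.67124011] 0.24365938293831843
scene 0.87 (60, 114) 337 [-127.05536455  -93.24028584  -84.31060341]
scene 0.87 (46, 57) 356 [-134.20859044 -111.6153708   -47.53042947]
side 0.79 (60, 114) 276 [-87.76047626 -83.10738141 -73.22331433]
side 0.79 (46, 57) 224 [-124.3256407   -57.39901625  -40.88470001]
```

View pics/scene5.png

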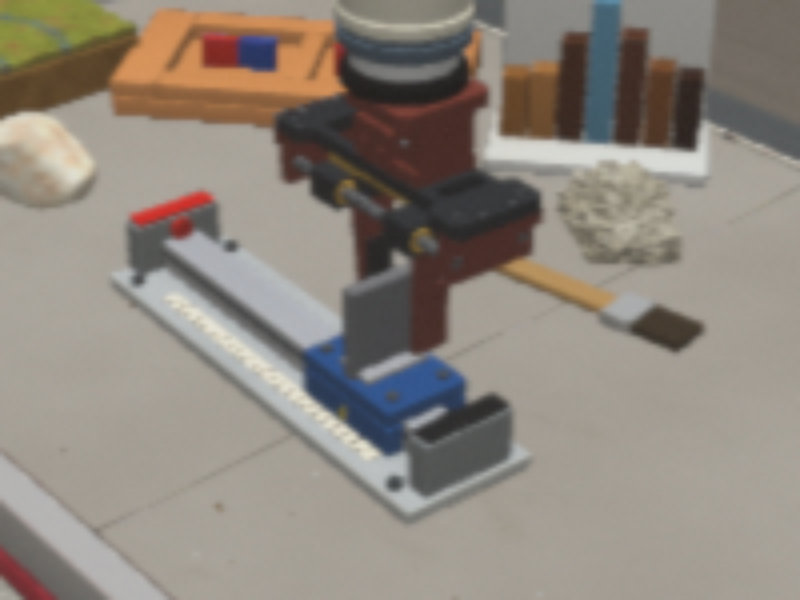

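The carriage is at about y=-88 and in contact. I'll go to the black stop.

```bash
{
python3 -m inch '[{"tx":-0.25,"ty":0,"tz":0,"ax":0,"ay":0,"az":0,"jaw":0.5},{"tx":-0.25,"ty":0,"tz":0,"ax":0,"ay":0,"az":0,"jaw":0.5},{"tx":-0.25,"ty":0,"tz":0,"ax":0,"ay":0,"az":0,"jaw":0.5}]'
python3 -m inch '[{"tx":-0.2,"ty":0,"tz":0,"ax":0,"ay":0,"az":0,"jaw":0.5}]'
python3 -m inch '[{"tx":-0.2,"ty":0,"tz":0,"ax":0,"ay":0,"az":0,"jaw":0.5}]'
} 2>&1 | python3 f.py
```

```text
t 19.25 y -112.6 Fy 0.8 |F| 1.3 w 43.8
t 19.38 y -114.6 Fy 2.5 |F| 2.6 w 43.6
t 19.50 y -116.6 Fy 1.7 |F| 1.7 w 43.7
```

```bash
{
python3 -m inch '[{"tx":-0.2,"ty":0,"tz":0,"ax":0,"ay":0,"az":0,"jaw":0.5}]'
python3 -m inch '[{"tx":-0.05,"ty":0,"tz":0,"ax":0,"ay":0,"az":0,"jaw":0.5}]'
python3 -m inch '[{"tx":0,"ty":0,"tz":0,"ax":0,"ay":0,"az":0,"jaw":0.5}]'
} 2>&1 | python3 f.py
```

```text
t 19.62 y -117.8 Fy 16.6 |F| 16.6 w 43.9
t 19.75 y -117.8 Fy 14.5 |F| 14.5 w 44.2
t 19.88 y -117.7 Fy 11.8 |F| 11.8 w 44.2
```

```bash
{
python3 -m inch '[{"tx":0.9,"ty":0,"tz":0,"ax":0,"ay":0,"az":0,"jaw":0.5},{"tx":1.2,"ty":0,"tz":0,"ax":0,"ay":0,"az":0,"jaw":0.5},{"tx":0.7,"ty":0,"tz":0,"ax":0,"ay":0,"az":0,"jaw":0.5},{"tx":0.3,"ty":0,"tz":0,"ax":0,"ay":0,"az":0,"jaw":0.5},{"tx":0.3,"ty":0,"tz":0,"ax":0,"ay":0,"az":0,"jaw":0.5},{"tx":0.3,"ty":0,"tz":0,"ax":0,"ay":0,"az":0,"jaw":0.5}]'
python3 -m inch '[{"tx":0.3,"ty":0,"tz":0,"ax":0,"ay":0,"az":0,"jaw":0.5},{"tx":0.3,"ty":0,"tz":0,"ax":0,"ay":0,"az":0,"jaw":0.5}]'
python3 -m inch '[{"tx":0.3,"ty":0,"tz":0,"ax":0,"ay":0,"az":0,"jaw":0.5},{"tx":0.2,"ty":0,"tz":0,"ax":0,"ay":0,"az":0,"jaw":0.5}]'
python3 -m inch '[{"tx":0.2,"ty":0,"tz":0,"ax":0,"ay":0,"az":0,"jaw":0.5}]'
python3 -m inch '[{"tx":0.2,"ty":0,"tz":0,"ax":0,"ay":0,"az":0,"jaw":0.5}]'
python3 -m inch '[{"tx":0.2,"ty":0,"tz":0,"ax":0,"ay":0,"az":0,"jaw":0.5}]'
python3 -m inch '[{"tx":0.2,"ty":0,"tz":0,"ax":0,"ay":0,"az":0,"jaw":0.5}]'
python3 -m inch '[{"tx":0.2,"ty":0,"tz":0,"ax":0,"ay":0,"az":0,"jaw":0.5}]'
python3 -m inch '[{"tx":0.2,"ty":0,"tz":0,"ax":0,"ay":0,"az":0,"jaw":0.5}]'
python3 -m inch '[{"tx":0.2,"ty":0,"tz":0,"ax":0,"ay":0,"az":0,"jaw":0.5}]'
python3 -m inch '[{"tx":0.2,"ty":0,"tz":0,"ax":0,"ay":0,"az":0,"jaw":0.5}]'
python3 -m inch '[{"tx":0.2,"ty":0,"tz":0,"ax":0,"ay":0,"az":0,"jaw":0.5}]'
} 2>&1 | python3 f.py
```

```text
t 20.62 y -82.0 Fy -1.9 |F| 2.0 w 43.8
t 20.88 y -75.9 Fy -2.5 |F| 2.5 w 43.6
t 21.12 y -70.7 Fy -2.4 |F| 2.4 w 43.8
t 21.25 y -68.8 Fy -2.1 |F| 2.1 w 44.0
t 21.38 y -66.8 Fy -1.6 |F| 1.8 w 44.0
t 21.50 y -64.8 Fy -1.7 |F| 2.1 w 44.1
t 21.62 y -62.9 Fy -4.1 |F| 4.4 w 43.6
t 21.75 y -61.0 Fy -7.2 |F| 7.4 w 44.1
t 21.88 y -59.5 Fy -12.5 |F| 12.5 w 44.1
t 22.00 y -57.2 Fy -5.0 |F| 5.1 w 44.1
t 22.12 y -55.0 Fy -6.5 |F| 6.5 w 43.6
t 22.25 y -52.6 Fy -0.3 |F| 1.0 w 43.7
```

The tight spot spans carriage y of about -78 to -52, so its middle is near -65. Contact has just eased off, so I'll check where the carriage is.

```bash
{
python3 -m inch '[{"tx":0,"ty":0,"tz":0,"ax":0,"ay":0,"az":0,"jaw":0.5}]'
} 2>&1 | python3 f.py
python3 - <<'E'
from h import *
o=get_obs();print(o['t'],(o['ee_pos']-C)@Y)
for cam in ['scene','side']:
    im,d=viewer.get_image(cam); cv2.imwrite(f'pics/{cam}6.png',cv2.resize(im[120:270,230:430,::-1],None,fx=4,fy=4))
    for m in masks_of(cam,'carriage')[:1]:
        p=pts(cam,d,m['pixels'])-C
        for lo,hi in((60,114),(46,57)):
            q=p[(p[:,2]>lo)&(p[:,2]<hi)]; print(cam,m['score'],(lo,hi),len(q),np.percentile(q@Y,[2,50,98]))
E
```

```text
t 22.38 y -52.5 Fy 0.9 |F| 1.2 w 44.0
22.375 -52.46459053818169
scene 0.71 (60, 114) 290 [-79.78515756 -70.73760849 -62.83956406]
scene 0.71 (46, 57) 347 [-111.25205354  -88.85291307  -23.11083718]
side 0.78 (60, 114) 232 [-64.65287836 -59.8067853  -51.38742594]
side 0.78 (46, 57) 231 [-95.05135953 -33.53290566 -18.77920515]
```

View pics/scene6.png

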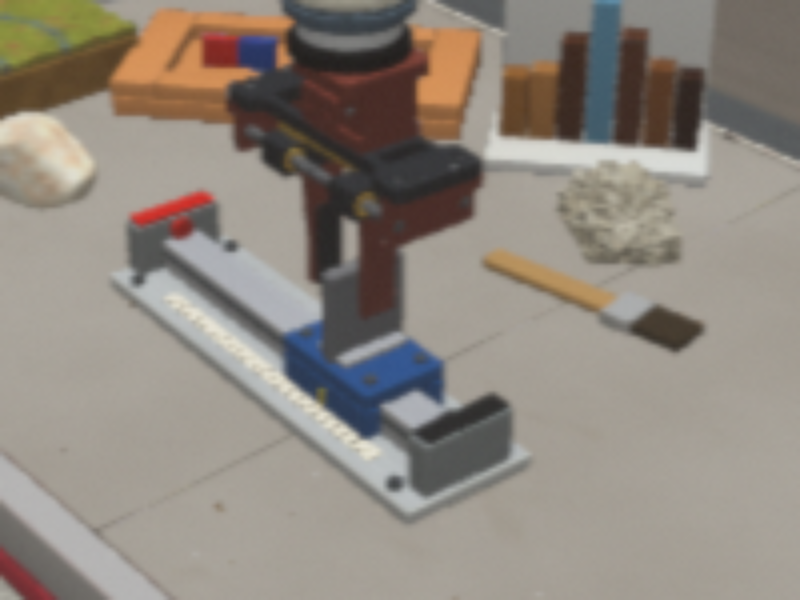

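Both cameras bracket the plate at about y=-65 (faces at -70.7 and -59.8). That is the middle of the spot, since the drag rose at -78.5 coming from black and near -50 coming from red. One gentle nudge will confirm that it is tight here.

```bash
{
python3 -m inch '[{"tx":0.1,"ty":0,"tz":0,"ax":0,"ay":0,"az":0,"jaw":0.5}]'
python3 -m inch '[{"tx":0.1,"ty":0,"tz":0,"ax":0,"ay":0,"az":0,"jaw":0.5}]'
python3 -m inch '[{"tx":0.05,"ty":0,"tz":0,"ax":0,"ay":0,"az":0,"jaw":0.5}]'
python3 -m inch '[{"tx":0.05,"ty":0,"tz":0,"ax":0,"ay":0,"az":0,"jaw":0.5}]'
} 2>&1 | python3 f.py
```

```text
t 22.70 y -51.9 Fy -0.0 |F| 0.3 w 44.0
t 22.82 y -50.9 Fy -0.4 |F| 0.8 w 43.6
t 22.95 y -50.4 Fy -0.1 |F| 0.7 w 43.6
t 23.08 y -50.2 Fy -3.5 |F| 3.5 w 43.4
```

```bash
{
python3 -m inch '[{"tx":0.05,"ty":0,"tz":0,"ax":0,"ay":0,"az":0,"jaw":0.5}]'
python3 -m inch '[{"tx":0.04,"ty":0,"tz":0,"ax":0,"ay":0,"az":0,"jaw":0.5}]'
} 2>&1 | python3 f.py
```

```text
t 23.20 y -50.0 Fy -7.1 |F| 7.2 w 43.9
t 23.32 y -49.9 Fy -9.3 |F| 9.3 w 43.8
```

The carriage resists 9.3 N here, which is clearly the tight spot. Now I'll back off, lift clear and check.

```bash
{
python3 -m inch '[{"tx":-0.4,"ty":0,"tz":0,"ax":0,"ay":0,"az":0,"jaw":0.5},{"tx":-0.6,"ty":0,"tz":0,"ax":0,"ay":0,"az":0,"jaw":0.5},{"tx":-0.6,"ty":0,"tz":0,"ax":0,"ay":0,"az":0,"jaw":0.5},{"tx":0,"ty":0,"tz":0,"ax":0,"ay":0,"az":0,"jaw":0.5},{"tx":0,"ty":0,"tz":-1,"ax":0,"ay":0,"az":0,"jaw":0.5},{"tx":0,"ty":0,"tz":-2,"ax":0,"ay":0,"az":0,"jaw":0.5},{"tx":0,"ty":0,"tz":-3,"ax":0,"ay":0,"az":0,"jaw":0.5},{"tx":0,"ty":0,"tz":-3,"ax":0,"ay":0,"az":0,"jaw":0.5},{"tx":0,"ty":0,"tz":-2,"ax":0,"ay":0,"az":0,"jaw":0.5},{"tx":0,"ty":0,"tz":0,"ax":0,"ay":0,"az":0,"jaw":0.5}]'
} 2>&1 | python3 f.py
python3 - <<'E'
from h import *
o=get_obs();print(o['t'],o['ee_pos'],o['ft_force'])
for cam in ['scene','side']:
    im,d=viewer.get_image(cam); cv2.imwrite(f'pics/{cam}7.png',cv2.resize(im[120:270,230:430,::-1],None,fx=4,fy=4))
    for m in masks_of(cam,'carriage')[:1]:
        p=pts(cam,d,m['pixels'])-C
        q=p[(p[:,2]>60)&(p[:,2]<114)]; print(cam,m['score'],len(q),np.percentile(q@Y,[2,50,98]))
E
```

```text
t 24.58 y -64.8 Fy -0.3 |F| 0.4 w 43.8
24.575 [480.96696053  -1.29396169 197.53964984] [ 0.02219887 -0.292037    0.33884387]
scene 0.92 379 [-76.13087214 -70.18391299 -63.8541087 ]
side 0.85 373 [-64.48962949 -59.71656711 -51.30149983]
```

View pics/scene7.png

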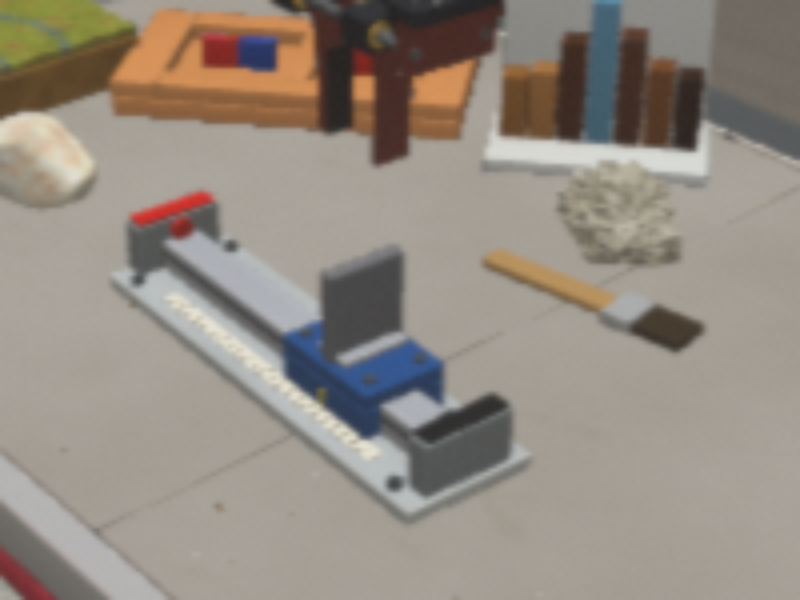

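The carriage stands free at about y=-65, the gripper is well clear above it, and the brush and cobble haven't moved. Handing in.

```bash
python3 -c "
from workcell import ctrl
print(ctrl.close_job())"
```

```text
the job is handed in; nothing more can be done
None
```

I pushed the carriage to the red stop, then to the black stop, and left it on the tight spot, about 65 mm from mid-travel on the black side. I handed the job in at about 25 s; no verdict was reported.

- **Stops:** the highest force I read was 20 N at the red stop and 17 N at the black one, well under the 60 N limit.
- **Tight spot:** the drag rose at about -78 mm coming from black, reaching 12.5 N, and at about -51 mm coming from red. That puts its middle near -65 mm.
- **Last checks:** a nudge of up to 9.3 N at about -64.5 mm did not move the carriage. After I lifted the gripper away, both cameras put it at about -65 mm. The force on the gripper was near zero, and the brush and cobble looked unmoved in the last picture. I did not check the other bystanders at the end, though the arm never worked near them.

Two things did not fit:
- **Faint spot:** I never clearly felt it on the red side. Force readings there stayed around 2 N with about 0.5 N of noise.
- **Uneven drag:** inside the tight spot the force briefly dropped to zero as the carriage slipped ahead of the finger. I therefore took the middle from where the drag rose on each side, not from a continuous force curve.

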